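# Set a test amplifier's gain lever three clicks up by feel, then switch its output on

### The job

The gain lever of the bench test amplifier was left a click or two up, with the output off: push it with your fingertips all the way back to its minimum stop, then push it up three clicks, counting them by feel and never letting it jump past the third, which would overdrive the board under test. Only when it sits in the third click, press down the raised end of the rocker switch so that it tips over and the output is on. Only push and press: do not grip the lever, lift anything, shove the amplifier out of its place or disturb the things lying round it, and finish with the hand clear.

Things in the scene. Friction and masses are not known exactly. Their poses are not given: they have to be found in the camera images.
- amp: bench test amplifier: flat grey case, aluminium top panel, 110 x 186 mm, 46 mm high, 2.6 kg, loose on rubber feet (12 to 18 N sideways shifts it). Origin: centre of its underside. x runs from its front (two coaxial jacks, towards the robot) to the rear, y to its left, z up. On the panel: gain lever in a slot along y at x = +14 mm; output rocker switch centred at x = -4, y = -56 mm; else bare
- min_stop (a point): point on the top panel (46 mm up) in the slot, where the gain lever stands at its minimum: x = +14, y = +62 mm in the amplifier's frame, same axes. A scale of six marks runs beside the slot, the shortest at the minimum (left) end, growing to the right
- gain_lever (a joint): travel of the lever in m from its minimum, growing to the amplifier's right (its -y). Detents every 0.014: 0 (hard stop 1.5 mm beyond), 0.014 first click, 0.028, 0.042 third, 0.056, 0.070. A sprung ball holds it: about 5 N gets it out, then the push falls, and past the half-way crest it snaps ahead into the next; short of it it springs back. Starts in first or second click
- lever_cap (a point): centre of the black cap of the gain lever, a block 12 mm along its travel, 26 mm across it (along the amplifier's x) and 24 mm high, from 7 to 31 mm above the panel; this point is 19 mm above the panel
- rocker (a joint): angle of the black output rocker switch: 0 off (as it starts, rear half raised), 0.32 on (rear half down); an over-centre spring snaps it one way or the other either side of about 0.16. About 3 N at the raised end tips it
- rocker_press (a point): point on the top face of the raised rear half of the rocker, near its end, where it is to be pressed; moves with it. The rocker is 42 mm long (along the amplifier's x) and 22 mm wide, pivot 3.5 mm above the panel; off, this point is 9 mm above the panel and 17 mm behind the pivot; it goes down 5.5 mm to a hard stop, when the rear half lies level, about 4 mm above the panel
- adapter_block: bystander: metal adapter block with a coaxial end, 28 x 56 x 21 mm, lying to the right of the amplifier; origin at the centre of its underside
- filter_module: bystander: flat metal filter module, 30 x 64 x 15 mm, lying behind the amplifier; origin at the centre of its underside
- screwdriver_small: bystander: small blue screwdriver, 13 x 112 x 13 mm, lying to the left of the amplifier; origin at the centre of its underside

How it is judged (in metres and radians):
On the way, in this order (a step that is already met when the one before it is completed fails the run):
1. the gain lever is back at its minimum stop (value of joint gain_lever below 0.003 m and value of joint rocker below 0.1 rad), for 0.1 s.
2. the gain lever sits in the third click (value of joint gain_lever between 0.039 and 0.045 m and value of joint rocker below 0.1 rad), for 0.2 s.
3. the output rocker is switched on, the lever still in the third click (value of joint rocker above 0.26 rad and value of joint gain_lever between 0.039 and 0.045 m), for 0.1 s.
At the end, for the whole second after the job is handed in: The gain lever rests within 3 mm of its third click (0.042 m), the output rocker is over in its on position (above 0.26 rad), the amplifier rests within 25 mm of where it stood and the three things beside it within 15 mm (all of step 3 and distance of amp from where it was at the start of the episode below 0.025 m and linear speed of amp below 0.01 m/s and distance of each of adapter_block, filter_module, screwdriver_small from where it was at the start of the episode below 0.015 m); the robot touches nothing.
It fails at once if the gain lever jumps past the third click (value of joint gain_lever above 0.0495 m).
It fails at once if the output is switched on while the lever is not in the third click (value of joint rocker above 0.2 rad and (value of joint gain_lever below 0.035 m or value of joint gain_lever above 0.049 m)).
It fails at once if the gain lever is pinched or rammed (more than 32 N on it) (contact force between the fingers and gain_lever above 32 N).
It fails at once if the amplifier is shoved away or lifted (distance of amp from where it was at the start of the episode above 0.025 m or height (world z) of amp above 0.008 m).
It fails at once if a thing beside the amplifier is pushed aside or lifted (distance of any of adapter_block, filter_module, screwdriver_small from where it was at the start of the episode above 0.015 m).
It also fails if it takes over 51 s, if anything falls off the work surface, if the arm or the gripper's body presses on something with over 40 N, if the wrist force passes 120 N, or if a joint passes its speed limit or range.

### The arm

A 7-joint arm with a two-finger parallel gripper is mounted at the origin on a cart in front of the work surface, level with it; the furniture and walls round the work are solid. World frame = base frame: x ahead of the robot, y to its left, z up, the work surface at z = 0. Lengths are in mm, angles in rad, forces in N, time in s.
With the tool pointing down it reaches from about 425 to 975 mm from the base axis. Payload 16.7 kg.
Tool frame: the origin (TCP) lies midway between the tips of the shut fingers; the grasp point (between the pads) lies 19 mm behind it; z points along the fingers, y is the line along which they close (so a half turn about z gives the same grasp; the last joint's range is limited). The gripper opens to 85 mm and grips with 20 to 120 N. Pads are 22 mm wide; open, the fingers measure 114 mm over their backs; the gripper's body (76 mm by 85 mm) begins 54 mm behind the grasp point. The pads swing forward as they close: fully open they stand 13 mm farther back than shut.
Start: joints at [0.992, 0.426, 0.074, 1.606, -0.034, 1.111, -0.067], TCP at [281.23, -613.584, 231.302] pointing down, gripper open.
Joint ranges: [-2.85, 2.85], [-0.5, 2.14], [-1.23, 1.37], [0.21, 2.46], [-1.02, 4.16], [0.16, 2.05], [-2.73, 2.73]. Speed limits (rad/s): [1.89, 1.89, 2.39, 2.39, 3.01, 3.01, 3.01].

### API

Orientations are given as [roll, pitch, yaw] about the fixed x, y, z axes, in that order (R = Rz(yaw) Ry(pitch) Rx(roll)).
In Python, from station import state, imaging, workorder gives the robot as it stands.
- The arm moves only by the shell command python3 -m handwheel 'ROWS'. ROWS is JSON, one flat list of numbers, 7 for each row, row after row: the closure in counts, from 0 (fully open) to 255 (shut), then the shift along the tool's x, y, z in cm, then the turn, a rotation vector about the tool's x, y, z in degrees. In form: [claw, dx, dy, dz, wx, wy, wz, claw, dx, dy, dz, wx, wy, wz, ...]. A call has 1 to 5 rows; each row is the pose to reach, as a shift and turn from the pose commanded when the call began, along the tool's axes at that moment; what a row does not reach only later rows make up. A row lasts 1/8 s, in which the tool goes at most 62.5 mm and 10.7 degrees, less where a joint would pass 70% of its speed; a pose out of reach is approached as far as the arm can. A call with a gripper value outside its range is refused whole. The fingers move at their own pace and stop on an object; the grip force is fixed at half the most. Time passes only in rows, so rows that repeat a pose let the fingers close. It gives the time, the measured TCP pose, the force, the opening and the grip force at its end, in the units of the state.
- state(): the state, without advancing time (a new reading comes with each control period).
- imaging.snapshot(name): name is "scene" or "side" or "wrist"; returns the picture (384x512x3 uint8, red, green, blue); there is no depth.
- imaging.camera_params(name): a dict with "K" (3x3 intrinsics, pixels), "R" (3x3) and "t" (3): a world point X has camera coordinates R X + t. Camera axes: x right, y down, z forward; pixel columns grow to the right and rows downward; lengths in mm; the calibration is good to about 2 mm. A picture is of the moment at which its call begins: read the wrist's pose just before it. camera_params takes no time and is no camera call; for the wrist camera it gives the pose at the moment of the call.
- workorder.job_done(): hands the job in; it is judged then, once.
Trained networks look in the newest picture that a camera, given by its name, has taken for a name from the list of things; names that differ only in an ending like _2 or _b are one class to them, and where a whole thing is asked for, a point or a joint stands for the part that bears it (a point fixed in the world has none). Each returns a list of dicts, best first, with "confidence" (0 to 1); they miss things now and then, are a little off and sometimes report something else, mostly with a low value. They report only what shows in the picture. A call takes as long as a camera call.
- imaging.look_for(camera, thing): "extent" ([left, top, right, bottom] in pixels, round what is visible of it).
The state is a dict: "time_s": time; "joints": joint angles; "dq": joint speeds; "joint_efforts": joint torques, N m; "tool_pos": TCP position; "tcp_rot": TCP orientation; "force": force on the tool from outside, world axes, zero at the start; "torque": the same for the moment, N m; "finger_gap": opening from 0.0 (shut) to 1.0 (fully open); "grip_force": force on a finger pad.
Only numpy, scipy, OpenCV 4.12 (cv2) and the standard library are available. Lean on these libraries where they do the work, as an engineer would, in place of code of your own. Each camera call takes 0.05 s, during which the arm holds its last target. There are 200 camera calls.

## Working session

There is one attempt and no reset: what is moved stays moved. The work goes in short steps, Python scripts to look and compute and a shell command to move; the robot and the scene stay as the last step left them, time stands still between calls to the robot, and variables do not carry over. Pictures are saved under pics/ and viewed, at most 10 in all, crops included, and the job is handed in when it is done.

```bash
mkdir -p pics; ls; python3 - <<'E'
from station import state, imaging
import cv2, numpy as np
s=state(); print(s)
for c in ["scene","side"]:
    im=imaging.snapshot(c); cv2.imwrite(f"pics/{c}0.png",im[:,:,::-1])
    p=imaging.camera_params(c); print(c,p)
    for t in ["amp","gain_lever","rocker","adapter_block","filter_module","screwdriver_small"]:
        print(t,[(np.round(d["extent"]),round(d["confidence"],2)) for d in imaging.look_for(c,t)][:2])
a=cv2.imread("pics/scene0.png");b=cv2.imread("pics/side0.png")
cv2.imwrite("pics/both0.png",cv2.resize(np.vstack([a,b]),(800,600)) if 0 else np.hstack([a,b])[:, :800])
E
```

```text
pics
{'time_s': 0.0, 'joints': array([ 0.99150211,  0.42673977,  0.0738547 ,  1.60659978, -0.03411848,
        1.11076763, -0.06708357]), 'dq': array([ 0.00117768,  0.00056019,  0.00078565,  0.00067423, -0.00057627,
        0.00023191,  0.00117956]), 'joint_efforts': array([-1.01964728e-03, -9.49820852e+01,  3.76092196e+00, -4.63515794e+01,
        1.93755794e-02,  1.01541178e-02, -5.82052166e-05]), 'tool_pos': array([ 281.07499452, -613.26229987,  230.60869797]), 'tcp_rot': array([-3.14034017e+00,  7.86399155e-05,  4.29767575e-01]), 'force': array([-0.77204383, -0.23549415, -0.0378706 ]), 'torque': array([ 0.01989818, -0.00875264,  0.00882966]), 'grip_force': 0.0, 'finger_gap': 0.9982518287387672}
scene {'K': array([[382.34326152,   0.        , 255.36485668],
       [  0.        , 382.34326152, 192.67304369],
       [  0.        ,   0.        ,   1.        ]]), 'R': array([[ 0.86852849, -0.49492328,  0.02663097],
       [-0.21192774, -0.41940409, -0.88271561],
       [ 0.44804565,  0.76101981, -0.46915237]]), 't': array([-442.02980346,  150.25390604,  695.9483802 ])}
amp [(array([21
[... 221 characters left out ...]
., 305., 231.]), 0.69)]
screwdriver_small []
side {'K': array([[432.09134986,   0.        , 254.83729389],
       [  0.        , 432.09134986, 197.26375121],
       [  0.        ,   0.        ,   1.        ]]), 'R': array([[-0.90493955,  0.42532586, -0.01350251],
       [ 0.18292269,  0.36015232, -0.9147839 ],
       [-0.38421829, -0.83029406, -0.40371783]]), 't': array([ 459.22093358,  -19.0837109 , 1042.91106012])}
amp [(array([228., 181., 302., 235.]), 0.56)]
gain_lever [(array([252., 190., 267., 207.]), 0.65)]
rocker [(array([248., 184., 267., 188.]), 0.45)]
adapter_block []
filter_module [(array([204., 208., 228., 221.]), 0.59)]
screwdriver_small [(array([272., 240., 314., 248.]), 0.5)]
```

View pics/scene0.png

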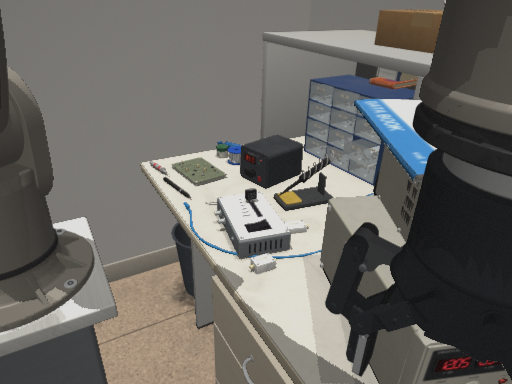

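View pics/side0.png

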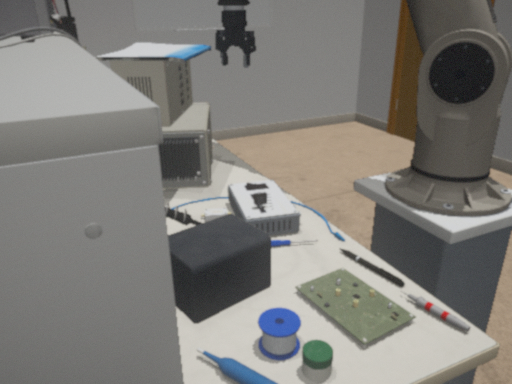

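The scene view shows the amp at (216–292, 190–259), with the lever cap near (251,194) and the rocker near (258,226). In the side view the cap is near (259,202) and the rocker near (257,186). The box and shelf stand well to the amp's rear and left.

```bash
cat > h.py <<'E'
from station import state, imaging
import numpy as np, cv2
from scipy.spatial.transform import Rotation as Rn
def ray(p,uv,z):
    d=p["R"].T@np.linalg.solve(p["K"],[uv[0],uv[1],1.]); c=-p["R"].T@p["t"]
    return c+d*(z-c[2])/d[2]
def proj(p,X):
    q=(p["R"]@np.atleast_2d(X).T+p["t"][:,None]); q=p["K"]@q; return (q[:2]/q[2]).T
def amp2w(x,y,z,pose): 
    a=pose[2]; return np.array([pose[0]+x*np.cos(a)-y*np.sin(a),pose[1]+x*np.sin(a)+y*np.cos(a),z])
def move(target,yaw=None):
    """shift (cm) and turn (deg) in tool axes to reach TCP target pointing down with yaw"""
    s=state(); R=Rn.from_euler("xyz",s["tcp_rot"])
    d=R.inv().apply(np.array(target)-s["tool_pos"])/10
    w=(R.inv()*Rn.from_euler("xyz",[np.pi,0,yaw])).as_rotvec(degrees=True) if yaw is not None else 0
    return np.round(d,2),np.round(w,2)
E
python3 - <<'E'
from h import *
p=imaging.camera_params("scene");q=imaging.camera_params("side")
for n,c,uv,z in [("lever",p,(251,194),65),("lever",q,(259.5,198),65),("rock",p,(258,225.5),50),("rock",q,(257,186),50),
 ("adapter",p,(263,265),10),("filter",p,(296,225),8),("filter",q,(216,214),8),("sd",q,(293,244),6)]:
    print(n,ray(c,uv,z).round())
for c,im in((p,"scene0"),(q,"side0")):
    a=cv2.imread(f"pics/{im}.png")[170:290,190:330]; cv2.imwrite(f"pics/{im}c.png",cv2.resize(a,None,fx=2.8,fy=3,interpolation=2))
E
python3 -c "
import cv2,numpy as np
cv2.imwrite('pics/c0.png',np.hstack([cv2.imread('pics/scene0c.png'),cv2.imread('pics/side0c.png')]))"
```

```text
lever [480. -28.  65.]
lever [485. -24.  65.]
rock [ 441. -128.   50.]
rock [ 447. -116.   50.]
adapter [ 412. -198.   10.]
filter [ 551. -110.    8.]
filter [ 548. -107.    8.]
sd [464.  73.   6.]
```

View pics/c0.png

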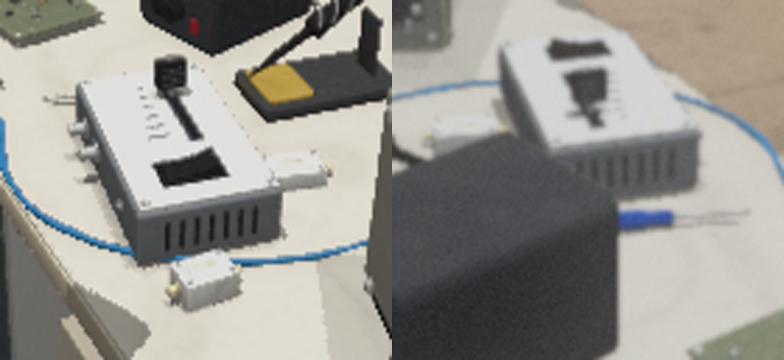

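Clearer crop: the panel corners in scene pixels are front-left (218,198), rear-left (259,190), rear-right (291,231) and front-right (240,240). The adapter is to the right, the filter behind and the screwdriver to the left, with the black box beyond it.

```bash
python3 - <<'E'
from h import *
p=imaging.camera_params("scene");q=imaging.camera_params("side")
C=np.array([ray(p,uv,46) for uv in [(217.9,197.7),(258.6,190),(290.7,231),(240,240)]])
print(C.round()); 
mod=np.array([[-55,93],[55,93],[55,-93],[-55,-93]])
m=C[:,:2].mean(0); H=(C[:,:2]-m); a=np.arctan2((mod[:,0]*H[:,1]-mod[:,1]*H[:,0]).sum(),(mod*H).sum())
pose=(m[0],m[1],a); print("amp",pose)
print("lever@0,14,28",[amp2w(14,62-t,65,pose).round() for t in (0,14,28)])
print("instr foot",ray(q,(210,182),0).round(), ray(p,(325,268),0).round(), ray(q,(150,60),200).round(),"blackbox top",[ray(q,u,80).round() for u in[(230,222),(168,238),(268,242)]])
print(move((450,-85,300),a), move((281,-613,380)))
w=imaging.camera_params("wrist"); s=state(); R=Rn.from_euler("xyz",s["tcp_rot"])
print("wristcam in tool", R.inv().apply(-w["R"].T@w["t"]-s["tool_pos"]), (w["R"]@R.as_matrix()).round(2))
E
```

```text
[[ 421.   21.   46.]
 [ 523.   12.   46.]
 [ 492. -170.   46.]
 [ 388. -151.   46.]]
amp (np.float64(455.9165436856233), np.float64(-71.83511634925452), np.float64(-0.16837863182429197))
lever@0,14,28 [array([480., -13.,  65.]), array([478., -27.,  65.]), array([475., -41.,  65.])]
instr foot [ 491. -305.    0.] [ 520. -251.    0.] [  394. -1324.   200.] blackbox top [array([587.,  73.,  80.]), array([694.,  81.,  80.]), array([560., 162.,  80.])]
(array([ 37.37, -41.02,  -6.87]), array([-0.  , -0.  , 34.27])) (array([ 1.000e-02, -6.000e-02, -1.487e+01]), np.int64(0))
wristcam in tool [  72.38730097    0.49640328 -143.59058882] [[-0.    1.   -0.  ]
 [-0.96 -0.   -0.28]
 [-0.28  0.    0.96]]
```

```bash
python3 -m handwheel '[135,0,0,-6,0,0,0,135,5,-4,-9,0,0,4,135,10,-8,-9,0,0,10,135,14,-12,-9,0,0,18,135,18,-16,-9,0,0,26]'; python3 - <<'E'
from h import *
print(move((480,-72,220),-0.168))
E
```

```text
time_s: 1.32
tool_pos: [378.9, -391.1, 321.6]
tcp_rot: [3.141, -0.001, -0.028]
force: [1.5, -0.4, 0.6]
finger_gap: 0.471
grip_force: 0.0
(array([  9.21, -32.18,  10.15]), array([ 0.01, -0.03,  8.01]))
```

```bash
python3 -m handwheel '[135,0,-6,0,0,0,4,135,1,-12,0,0,0,8,135,3,-18,1,0,0,8,135,5,-24,3,0,0,8,135,7,-28,6,0,0,8]'; python3 -m handwheel '[135,2,-4,2,0,0,0,135,2.2,-4.2,4.1,0,0,0,135,2.2,-4.2,4.1,0,0,0]'; python3 - <<'E'
from h import *
s=state();w=imaging.camera_params("wrist");im=imaging.snapshot("wrist")
np.savez("w1.npz",**w,tp=s["tool_pos"]); print(s["tool_pos"],s["tcp_rot"])
for t in ["amp","gain_lever","rocker","adapter_block","filter_module","screwdriver_small"]:
    for d in imaging.look_for("wrist",t)[:1]: print(t,np.round(d["extent"]),round(d["confidence"],2))
cv2.imwrite("pics/w1.png",im[:,:,::-1])
E
```

```text
time_s: 1.95
tool_pos: [455.9, -112.7, 262.0]
tcp_rot: [3.141, -0.003, -0.163]
force: [1.3, -0.8, -1.4]
finger_gap: 0.468
grip_force: 0.0
time_s: 2.33
tool_pos: [482.8, -76.7, 219.2]
tcp_rot: [-3.142, 0.003, -0.163]
force: [0.4, -0.6, 0.4]
finger_gap: 0.471
grip_force: 0.0
[482.78133674 -76.6980639  219.24911207] [-3.14156988e+00  2.55643413e-03 -1.62781683e-01]
amp [166. 134. 355. 252.] 0.95
gain_lever [202. 169. 214. 202.] 0.82
rocker [303. 184. 329. 221.] 0.7
adapter_block [357. 180. 388. 229.] 0.69
filter_module [268.  63. 307. 129.] 0.65
screwdriver_small [139. 145. 152. 244.] 0.66
```

View pics/w1.png

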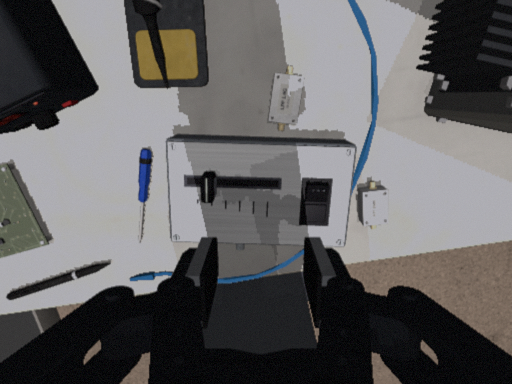

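The wrist view is clear. Panel corners are about RL (168,141), RR (354,149), FR (346,246) and FL (173,243). The cap is at (208,186), the rocker at (316,202), and the fingers come in from the bottom.

```bash
python3 - <<'E'
from h import *
from scipy.optimize import least_squares
w=dict(np.load("w1.npz"))
uv=np.array([(168,141),(354,149),(346,246),(173,243),(303+13,202.5)])
mod=[(55,93,46),(55,-93,46),(-55,-93,46),(-55,93,46),(-4,-56,50)]
f=lambda x:(proj(w,[amp2w(*m,x) for m in mod])-uv).ravel()
r=least_squares(f,[456,-72,-.168],loss="soft_l1"); P=r.x; print(P,r.fun.reshape(-1,2).round(1))
for t in (0,14,28): 
    c=[amp2w(14+dx,62-t+dy,z,P) for dx in(-13,13) for dy in(-6,6) for z in(53,77)]
    q=proj(w,c); print(t,q.min(0).round(),q.max(0).round())
np.save("amp.npy",P)
a=cv2.imread("pics/w1.png")[120:260,150:370]; cv2.imwrite("pics/w1c.png",cv2.resize(a,None,fx=3.6,fy=3.6,interpolation=2))
print("lever0",amp2w(14,62,65,P),"rp",amp2w(13,-56,55,P))
E
```

```text
[ 4.57717492e+02 -7.22607281e+01 -1.83525718e-01] [[-4.4 -1.1]
 [ 4.3 -5.1]
 [ 1.4  2.7]
 [-2.8  2.3]
 [ 0.1  0.6]]
0 [184. 171.] [203. 205.]
14 [200. 171.] [217. 205.]
28 [215. 171.] [231. 205.]
lever0 [482.79720866 -13.85689396  65.        ] rp [ 460.27933162 -129.69274858   55.        ]
```

View pics/w1c.png

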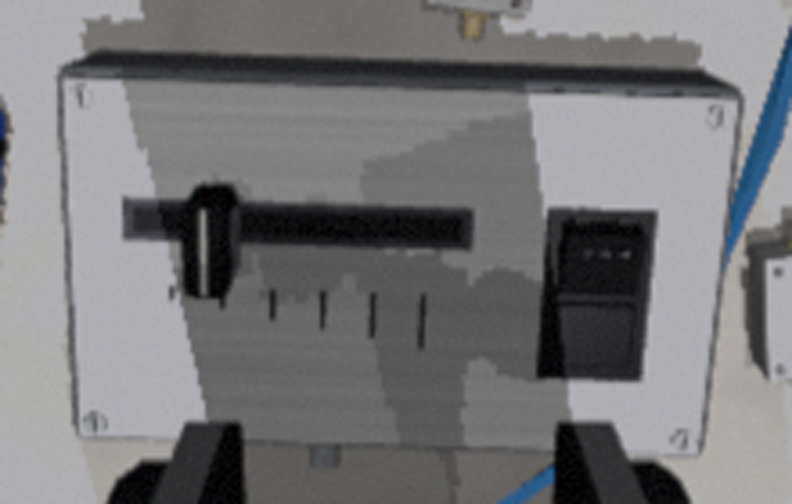

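```bash
python3 - <<'E'
from h import *
from scipy.optimize import least_squares
w=dict(np.load("w1.npz"));P=np.load("amp.npy")
print(w["K"][0,0], -w["R"].T@w["t"], w["R"].round(3))
print("marks pred z46",proj(w,[amp2w(0,62,46,P),amp2w(0,-8,46,P)]))
uv=np.array([(167.2,140),(355.5,146.4),(345.3,245.6),(171.7,241.4)])
mod=np.array([(55,93),(55,-93),(-55,-93),(-55,93)])
f=lambda x:(proj(w,[amp2w(*(np.array(m)*x[4]),x[3],x) for m in mod])-uv).ravel()
for fz,fs in ((0,0),(1,0),(0,1)):
    g=lambda x:f([x[0],x[1],x[2],x[3] if fz else 46,x[4] if fs else 1])
    r=least_squares(g,[456,-72,-.168,46,1]); print(r.x.round(3),r.cost.round(2),r.fun.round(1))
E
```

```text
330.88688176856334 [554.74141363 -88.76093315 362.65032804] [[-0.162 -0.987 -0.   ]
 [-0.946  0.156  0.285]
 [-0.281  0.047 -0.959]]
marks pred z46 [[198.02061971 195.73497779]
 [267.9245294  197.1093386 ]]
[ 4.58385e+02 -7.24860e+01 -1.93000e-01  4.60000e+01  1.00000e+00] 26.53 [-3.1 -1.7  3.5 -2.2  1.6  3.2 -2.   2.5]
[ 4.55732e+02 -7.20220e+01 -1.93000e-01  3.52660e+01  1.00000e+00] 2.17 [ 0.2 -0.3  0.1 -1.1 -1.   1.   0.8  0.5]
[ 4.58978e+02 -7.25710e+01 -1.93000e-01 -4.17926e+02  9.67000e-01] 2.17 [ 0.2 -0.3  0.1 -1.1 -1.   1.   0.8  0.5]
```

```bash
python3 - <<'E'
from h import *
P=np.array([459,-72.6,-0.193]);np.save("amp.npy",P)
print(move(amp2w(14,48,120,P),P[2]), move(amp2w(14,48,60,P),P[2]), amp2w(14,48,60,P))
E
```

```text
(array([-0.99, -4.84, 10.11]), array([ 0.  , -0.07,  1.64])) (array([-0.99, -4.84, 16.11]), array([ 0.  , -0.07,  1.64])) [481.94665993 -28.17646121  60.        ]
```

```bash
python3 -m handwheel '[135,-0.5,-2.5,4,0,0,1.6,135,-1,-4.8,8,0,0,1.6,135,-1,-4.8,10,0,0,1.6,135,-1,-4.8,10.1,0,0,1.6]'; python3 - <<'E'
from h import *
P=np.load("amp.npy");print(move(amp2w(14,48,60,P),P[2]))
s=state();print(s["tool_pos"],s["tcp_rot"]);im=imaging.snapshot("wrist");cv2.imwrite("pics/w2.png",im[:,:,::-1])
for t in ["gain_lever","rocker"]:
    for d in imaging.look_for("wrist",t)[:1]: print(t,np.round(d["extent"]),round(d["confidence"],2))
w=imaging.camera_params("wrist"); 
q=proj(w,[amp2w(14+dx,48+dy,z,P) for dx in(-13,13) for dy in(-6,6) for z in(53,77)]);print(q.min(0),q.max(0))
E
```

```text
time_s: 3.18
tool_pos: [480.8, -28.1, 118.6]
tcp_rot: [3.141, 0.002, -0.191]
force: [0.2, -0.1, 0.1]
finger_gap: 0.469
grip_force: 0.0
(array([ 0.13, -0.01,  5.86]), array([0.02, 0.11, 0.09]))
[480.75083878 -28.07054691 118.61022817] [ 3.14132480e+00  1.98750231e-03 -1.91386349e-01]
gain_lever [250. 189. 266. 238.] 0.7
rocker [387. 202. 431. 256.] 0.66
[249.67769548 189.56102299] [269.90711828 240.83719942]
```

View pics/w2.png

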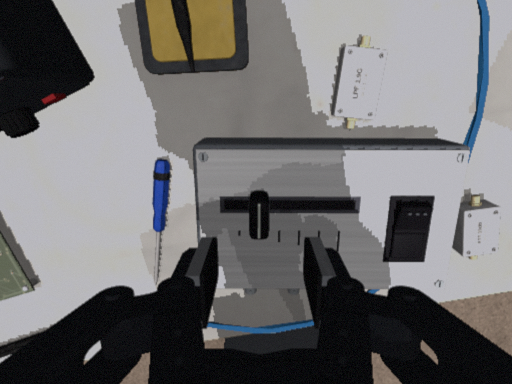

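The cap at (258,214) sits in the first click, centred between the fingers (inner edges about 210 and 310). The pose fit agrees, so I'm descending.

```bash
python3 -m handwheel '[135,0.1,0,2,0,0,0,135,0.1,0,4,0,0,0,135,0.1,0,5.5,0,0,0,135,0.1,0,5.8,0,0,0,135,0.1,0,5.8,0,0,0]'
```

```text
time_s: 3.95
tool_pos: [482.7, -28.3, 61.8]
tcp_rot: [-3.141, -0.0, -0.192]
force: [0.2, -0.3, -0.1]
finger_gap: 0.47
grip_force: 0.0
```

```bash
cat > q.py <<'E'
from h import *
P=np.load("amp.npy");s=state();a=P[2];d=s["tool_pos"][:2]-P[:2];f=s["force"][:2]
r=lambda v:np.round([v[0]*np.cos(a)+v[1]*np.sin(a),-v[0]*np.sin(a)+v[1]*np.cos(a)],2)
print("amp xy",r(d),"F",r(f),s["time_s"])
E
python3 -m handwheel '[135,0,-0.6,0,0,0,0,135,0,-1.1,0,0,0,0,135,0,-1.3,0,0,0,0,135,0,-1.5,0,0,0,0,135,0,-1.7,0,0,0,0]'; python3 q.py; python3 -m handwheel '[135,0,-0.2,0,0,0,0,135,0,-0.4,0,0,0,0,135,0,-0.5,0,0,0,0]'; python3 q.py
```

```text
time_s: 4.58
tool_pos: [485.5, -12.4, 61.4]
tcp_rot: [3.141, 0.0, -0.192]
force: [-1.9, -8.4, 4.6]
finger_gap: 0.471
grip_force: 4.2
amp xy [14.48 64.2 ] F [-0.25 -8.59] 4.575
time_s: 4.95
tool_pos: [486.6, -6.7, 61.4]
tcp_rot: [3.142, -0.0, -0.192]
force: [0.3, -2.2, 1.9]
finger_gap: 0.47
grip_force: 0.9
amp xy [14.49 69.96] F [ 0.69 -2.06] 4.95
```

```bash
python3 -m handwheel '[135,0,-0.15,0,0,0,0,135,0,-0.3,0,0,0,0,135,0,-0.3,0,0,0,0]'; python3 q.py; python3 -m handwheel '[135,0,-0.1,0,0,0,0,135,0,-0.2,0,0,0,0,135,0,-0.2,0,0,0,0]'; python3 q.py
```

```text
time_s: 5.32
tool_pos: [487.2, -3.4, 61.3]
tcp_rot: [-3.141, 0.0, -0.191]
force: [0.6, 0.1, 0.2]
finger_gap: 0.47
grip_force: 0.0
amp xy [14.36 73.36] F [0.59 0.17] 5.325
time_s: 5.7
tool_pos: [487.6, -1.6, 61.4]
tcp_rot: [-3.141, -0.0, -0.192]
force: [0.1, 0.1, -0.3]
finger_gap: 0.471
grip_force: 0.0
amp xy [14.42 75.11] F [0.06 0.11] 5.7
```

```bash
python3 -m handwheel '[135,0,-0.1,0,0,0,0,135,0,-0.2,0,0,0,0,135,0,-0.2,0,0,0,0]'; python3 q.py
```

```text
time_s: 6.08
tool_pos: [487.9, 0.2, 61.3]
tcp_rot: [-3.142, 0.0, -0.192]
force: [0.1, 0.1, -0.2]
finger_gap: 0.472
grip_force: 0.1
amp xy [14.44 77.03] F [0.08 0.15] 6.075
```

```bash
python3 -m handwheel '[135,0,-0.1,0,0,0,0,135,0,-0.1,0,0,0,0]'; python3 q.py; python3 -m handwheel '[135,0,-0.1,0,0,0,0,135,0,-0.1,0,0,0,0]'; python3 q.py
```

```text
time_s: 6.32
tool_pos: [488.0, 0.8, 61.4]
tcp_rot: [3.141, 0.0, -0.192]
force: [-0.7, -4.6, 2.4]
finger_gap: 0.471
grip_force: 2.4
amp xy [14.43 77.59] F [ 0.21 -4.69] 6.325
time_s: 6.58
tool_pos: [488.2, 1.6, 61.4]
tcp_rot: [3.141, 0.0, -0.192]
force: [-0.9, -4.8, 2.3]
finger_gap: 0.474
grip_force: 2.8
amp xy [14.44 78.44] F [ 0.02 -4.93] 6.575
```

```bash
python3 -m handwheel '[135,0,0.8,0,0,0,0,135,0,1.8,0,0,0,0,135,0,2.6,0,0,0,0,135,0,2.9,0,0,0,0,135,0,2.9,0,0,0,0]'; python3 q.py; python3 -m handwheel '[135,0,0.1,0,0,0,0,135,0,0.2,0,0,0,0]'; python3 q.py;  python3 -m handwheel '[135,0,0.1,0,0,0,0,135,0,0.2,0,0,0,0]'; python3 q.py
```

```text
time_s: 7.2
tool_pos: [482.8, -26.5, 61.4]
tcp_rot: [-3.141, -0.0, -0.192]
force: [0.1, -0.3, -0.7]
finger_gap: 0.474
grip_force: 0.0
amp xy [14.49 49.84] F [ 0.14 -0.27] 7.2
time_s: 7.45
tool_pos: [482.5, -27.8, 61.4]
tcp_rot: [-3.141, -0.0, -0.191]
force: [0.7, 3.7, -0.2]
finger_gap: 0.47
grip_force: 1.9
amp xy [14.49 48.43] F [-0.02  3.79] 7.45
time_s: 7.7
tool_pos: [482.3, -29.0, 61.4]
tcp_rot: [-3.14, -0.0, -0.19]
force: [0.6, 8.1, 0.2]
finger_gap: 0.47
grip_force: 3.9
amp xy [14.52 47.22] F [-0.93  8.11] 7.7
```

```bash
python3 -m handwheel '[135,0,0.1,0,0,0,0,135,0,0.2,0,0,0,0]'; python3 q.py; python3 -m handwheel '[135,0,0.1,0,0,0,0,135,0,0.2,0,0,0,0]'; python3 q.py;  python3 -m handwheel '[135,0,0.1,0,0,0,0,135,0,0.2,0,0,0,0]'; python3 q.py
```

```text
time_s: 7.95
tool_pos: [481.9, -31.3, 61.4]
tcp_rot: [-3.141, -0.0, -0.191]
force: [1.5, 4.9, 0.3]
finger_gap: 0.474
grip_force: 2.4
amp xy [14.52 44.91] F [0.51 5.14] 7.95
time_s: 8.2
tool_pos: [481.3, -34.1, 61.4]
tcp_rot: [-3.141, -0.0, -0.191]
force: [-0.1, 2.7, 1.8]
finger_gap: 0.472
grip_force: 1.1
amp xy [14.47 42.1 ] F [-0.63  2.58] 8.2
time_s: 8.45
tool_pos: [480.8, -36.5, 61.3]
tcp_rot: [3.141, 0.0, -0.192]
force: [-0.3, -0.1, -0.8]
finger_gap: 0.469
grip_force: 0.0
amp xy [14.44 39.64] F [-0.29 -0.16] 8.45
```

First click reached (force dropped to 0).

```bash
python3 -m handwheel '[135,0,0.2,0,0,0,0,135,0,0.4,0,0,0,0,135,0,0.5,0,0,0,0]'; python3 q.py; python3 -m handwheel '[135,0,0.1,0,0,0,0,135,0,0.2,0,0,0,0]'; python3 q.py; python3 -m handwheel '[135,0,0.1,0,0,0,0,135,0,0.2,0,0,0,0]'; python3 q.py;  python3 -m handwheel '[135,0,0.1,0,0,0,0,135,0,0.2,0,0,0,0]'; python3 q.py;python3 -m handwheel '[135,0,0.1,0,0,0,0,135,0,0.15,0,0,0,0]'; python3 q.py
```

```text
time_s: 8.82
tool_pos: [479.9, -41.3, 61.3]
tcp_rot: [3.142, 0.0, -0.192]
force: [-0.2, 1.2, 0.1]
finger_gap: 0.467
grip_force: 0.2
amp xy [14.48 34.77] F [-0.37  1.13] 8.825
time_s: 9.07
tool_pos: [479.7, -42.2, 61.4]
tcp_rot: [-3.141, -0.0, -0.191]
force: [1.0, 8.5, 0.3]
finger_gap: 0.471
grip_force: 4.0
amp xy [14.54 33.81] F [-0.68  8.54] 9.075
time_s: 9.32
tool_pos: [479.4, -44.0, 61.4]
tcp_rot: [-3.141, -0.0, -0.191]
force: [1.1, 5.7, 0.6]
finger_gap: 0.472
grip_force: 3.0
amp xy [14.5  31.95] F [0.02 5.82] 9.325
time_s: 9.57
tool_pos: [478.8, -46.5, 61.4]
tcp_rot: [-3.141, -0.0, -0.191]
force: [0.2, 4.7, -0.4]
finger_gap: 0.475
grip_force: 1.7
amp xy [14.47 29.42] F [-0.74  4.62] 9.575
time_s: 9.82
tool_pos: [478.4, -48.7, 61.3]
tcp_rot: [3.141, 0.0, -0.192]
force: [-0.5, 1.2, 1.3]
finger_gap: 0.472
grip_force: 0.6
amp xy [14.45 27.22] F [-0.68  1.05] 9.825
```

```bash
python3 -m handwheel '[135,0,0.1,0,0,0,0,135,0,0.15,0,0,0,0]'; python3 q.py; python3 -m handwheel '[135,0,0.2,0,0,0,0,135,0,0.4,0,0,0,0,135,0,0.4,0,0,0,0]'; python3 q.py; python3 -m handwheel '[135,0,0.1,0,0,0,0,135,0,0.2,0,0,0,0]'; python3 q.py
```

```text
time_s: 10.07
tool_pos: [478.2, -50.2, 61.3]
tcp_rot: [3.141, 0.0, -0.192]
force: [0.8, -0.1, -0.3]
finger_gap: 0.47
grip_force: 0.0
amp xy [14.51 25.68] F [0.8  0.05] 10.075
time_s: 10.45
tool_pos: [477.4, -54.0, 61.3]
tcp_rot: [3.142, 0.0, -0.192]
force: [-1.2, 1.0, -0.7]
finger_gap: 0.471
grip_force: 0.0
amp xy [14.5  21.74] F [-1.33  0.76] 10.45
time_s: 10.7
tool_pos: [477.1, -55.5, 61.4]
tcp_rot: [-3.141, -0.0, -0.191]
force: [0.1, 5.2, 1.1]
finger_gap: 0.47
grip_force: 2.2
amp xy [14.52 20.29] F [-0.9   5.11] 10.7
```

Second click reached, and contact for the third came at about 21, as expected. I'm pushing to about 12.5, then backing off.

```bash
python3 -m handwheel '[135,0,0.1,0,0,0,0,135,0,0.2,0,0,0,0]'; python3 q.py; python3 -m handwheel '[135,0,0.1,0,0,0,0,135,0,0.2,0,0,0,0]'; python3 q.py;  python3 -m handwheel '[135,0,0.1,0,0,0,0,135,0,0.2,0,0,0,0]'; python3 q.py;python3 -m handwheel '[135,0,0.1,0,0,0,0,135,0,0.1,0,0,0,0]'; python3 q.py
```

```text
time_s: 10.95
tool_pos: [476.9, -56.6, 61.4]
tcp_rot: [-3.14, -0.0, -0.191]
force: [0.7, 7.2, -0.2]
finger_gap: 0.469
grip_force: 3.8
amp xy [14.53 19.1 ] F [-0.72  7.17] 10.95
time_s: 11.2
tool_pos: [476.5, -59.0, 61.4]
tcp_rot: [-3.141, -0.0, -0.191]
force: [1.0, 5.3, 0.4]
finger_gap: 0.466
grip_force: 2.4
amp xy [14.53 16.74] F [-0.06  5.4 ] 11.2
time_s: 11.45
tool_pos: [475.9, -61.6, 61.4]
tcp_rot: [-3.142, 0.0, -0.192]
force: [-0.3, 2.3, 0.6]
finger_gap: 0.476
grip_force: 1.0
amp xy [14.49 14.01] F [-0.77  2.16] 11.45
time_s: 11.7
tool_pos: [475.6, -63.0, 61.3]
tcp_rot: [3.141, 0.0, -0.192]
force: [-0.3, -0.0, 0.2]
finger_gap: 0.474
grip_force: 0.0
amp xy [14.49 12.59] F [-0.27 -0.08] 11.7
```

Third click reached. Now I'll centre around the cap, lift clear, shut the fingers and take a look.

```bash
python3 -m handwheel '[135,0,-0.5,0,0,0,0,135,0,-0.75,-0.5,0,0,0,135,0,-0.75,-3,0,0,0,135,0,-0.75,-6,0,0,0,255,0,-0.75,-7,0,0,0]';python3 -m handwheel '[255,0,3,-1,0,0,0,255,0,5,-1,0,0,0,255,0,5,-1,0,0,0,255,0,5,-1,0,0,0]'; python3 q.py; python3 - <<'E'
from h import *
P=np.load("amp.npy"); s=state();w=imaging.camera_params("wrist");im=imaging.snapshot("wrist");cv2.imwrite("pics/w3.png",im[:,:,::-1])
for t in ["gain_lever","rocker"]:
    for d in imaging.look_for("wrist",t)[:1]: print(t,np.round(d["extent"]),round(d["confidence"],2))
q=proj(w,[amp2w(14+dx,20+dy,z,P) for dx in(-13,13) for dy in(-6,6) for z in(53,77)]);print(q.min(0),q.max(0))
q=proj(w,[amp2w(-4+dx,-56+dy,z,P) for dx in(-21,21) for dy in(-11,11) for z in(50,)]);print(q.min(0),q.max(0))
print(proj(w,[amp2w(13,-56,55,P)]), s["finger_gap"],s["tool_pos"])
E
```

```text
time_s: 12.32
tool_pos: [478.0, -55.1, 133.1]
tcp_rot: [-3.141, -0.002, -0.191]
force: [0.3, -0.3, 0.2]
finger_gap: 0.266
grip_force: 0.0
time_s: 12.82
tool_pos: [467.6, -103.7, 141.1]
tcp_rot: [-3.141, 0.0, -0.191]
force: [-0.0, 0.6, -0.0]
finger_gap: -0.002
grip_force: 0.0
amp xy [ 14.41 -28.83] F [-0.15  0.55] 12.825
gain_lever [171. 183. 192. 228.] 0.58
rocker [282. 192. 310. 245.] 0.91
[176.3127827  181.79940752] [202.73905842 228.02165854]
[281.01787725 194.02946067] [311.83626185 245.93962579]
[[297.51497161 201.27578704]] -0.0015837267059365446 [ 467.61474098 -103.65537355  141.0708624 ]
```

View pics/w3.png

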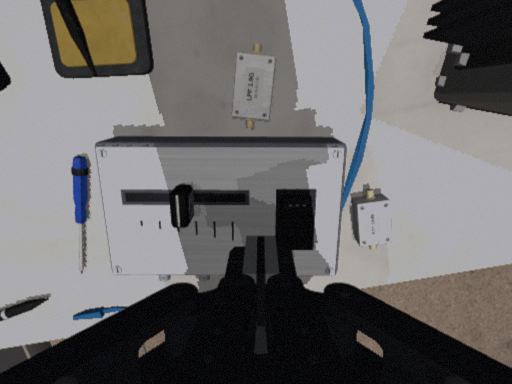

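The cap sits near x≈179–182, between where click 2 (166) and click 3 (187) should appear once parallax is allowed for. I'll look again from straight above the lever, where parallax vanishes.

```bash
python3 -m handwheel '[255,0,-3,0,0,0,0,255,0,-4.9,0,0,0,0,255,0,-4.9,0,0,0,0,255,0,-4.9,0,0,0,0]'; python3 q.py; python3 - <<'E'
from h import *
P=np.load("amp.npy"); s=state();w=imaging.camera_params("wrist");im=imaging.snapshot("wrist");cv2.imwrite("pics/w4.png",im[:,:,::-1])
for t in ["gain_lever","rocker"]:
    for d in imaging.look_for("wrist",t)[:1]: print(t,np.round(d["extent"]),round(d["confidence"],2))
for k in (34,20): print(proj(w,[amp2w(14,k,z,P) for z in (46,77)]))
print("marks",proj(w,[amp2w(0,62-14*k,46,P) for k in range(6)]).round())
q=proj(w,[amp2w(14,20,60,P)])[0].astype(int); u,v=180,140
cv2.imwrite("pics/w4c.png",cv2.resize(im[v:v+120,u:u+160,::-1],None,fx=5,fy=5,interpolation=2))
E
```

```text
time_s: 13.48
tool_pos: [476.9, -56.5, 141.2]
tcp_rot: [3.141, 0.0, -0.191]
force: [-0.6, -0.7, -0.4]
finger_gap: 0.002
grip_force: 0.0
amp xy [14.44 19.22] F [-0.47 -0.79] 13.475
gain_lever [243. 182. 257. 228.] 0.59
rocker [340. 195. 378. 245.] 0.82
[[240.63254595 196.2162017 ]
 [237.95592828 209.85380574]]
[[259.18340647 196.24122632]
 [259.01442816 209.88213593]]
marks [[204. 214.]
 [223. 214.]
 [241. 214.]
 [259. 214.]
 [277. 214.]
 [296. 214.]]
```

View pics/w4c.png

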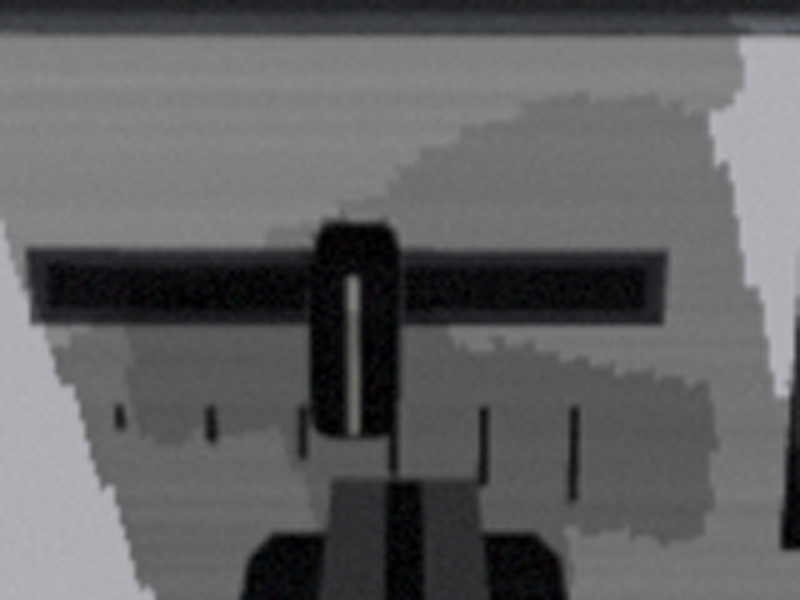

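The cap centre (353) lies midway between mark 3 (302) and mark 4 (393). That puts the lever at about 36.4 mm: just past the crest and held there by friction, not yet in the click. I'll straddle it again and nudge it the remaining 5–6 mm; the limit is 49 mm.

```bash
python3 -m handwheel '[135,0,-0.4,0,0,0,0,135,0,-0.7,0,0,0,0,135,0,-0.7,0,0,0,0,135,0,-0.7,2,0,0,0,135,0,-0.7,4,0,0,0]'; python3 q.py; python3 -m handwheel '[135,0,0,2,0,0,0,135,0,0,3.5,0,0,0,135,0,0,4,0,0,0,135,0,0,4,0,0,0]'; python3 q.py
```

```text
time_s: 14.25
tool_pos: [478.5, -49.4, 101.0]
tcp_rot: [-3.142, -0.001, -0.192]
force: [0.1, 0.9, 0.1]
finger_gap: 0.473
grip_force: 0.0
amp xy [14.7  26.46] F [-0.12  0.92] 14.25
time_s: 14.75
tool_pos: [478.3, -49.3, 61.4]
tcp_rot: [-3.142, 0.0, -0.191]
force: [0.1, -0.3, -0.6]
finger_gap: 0.471
grip_force: 0.0
amp xy [14.52 26.57] F [ 0.15 -0.31] 14.75
```

```bash
python3 -m handwheel '[135,0,0.5,0,0,0,0,135,0,1,0,0,0,0,135,0,1.25,0,0,0,0,135,0,1.25,0,0,0,0]'; python3 q.py; python3 -m handwheel '[135,0,0.1,0,0,0,0,135,0,0.2,0,0,0,0]'; python3 q.py; python3 -m handwheel '[135,0,0.1,0,0,0,0,135,0,0.15,0,0,0,0]'; python3 q.py; python3 -m handwheel '[135,0,0.1,0,0,0,0,135,0,0.1,0,0,0,0]'; python3 q.py
```

```text
time_s: 15.25
tool_pos: [475.9, -62.0, 61.5]
tcp_rot: [-3.142, -0.0, -0.192]
force: [-0.2, -0.6, 0.6]
finger_gap: 0.47
grip_force: 0.0
amp xy [14.58 13.69] F [-0.07 -0.63] 15.25
time_s: 15.5
tool_pos: [475.6, -63.5, 61.3]
tcp_rot: [-3.141, 0.0, -0.191]
force: [-0.6, -1.7, 0.3]
finger_gap: 0.471
grip_force: 0.0
amp xy [14.51 12.06] F [-0.3  -1.78] 15.5
time_s: 15.75
tool_pos: [475.2, -65.1, 61.3]
tcp_rot: [-3.142, 0.0, -0.192]
force: [0.4, -0.4, 0.3]
finger_gap: 0.468
grip_force: 0.0
amp xy [14.49 10.47] F [ 0.51 -0.3 ] 15.75
time_s: 16.0
tool_pos: [475.1, -66.1, 61.3]
tcp_rot: [-3.142, 0.0, -0.192]
force: [-0.3, 0.8, 0.8]
finger_gap: 0.469
grip_force: 0.0
amp xy [14.51  9.45] F [-0.44  0.74] 16.0
```

```bash
python3 -m handwheel '[135,0,0.1,0,0,0,0,135,0,0.1,0,0,0,0]'; python3 q.py; python3 -m handwheel '[135,0,0.1,0,0,0,0,135,0,0.1,0,0,0,0]'; python3 q.py
```

```text
time_s: 16.25
tool_pos: [474.9, -67.1, 61.3]
tcp_rot: [-3.142, 0.0, -0.192]
force: [-0.0, -0.2, 0.2]
finger_gap: 0.465
grip_force: 0.0
amp xy [14.5   8.45] F [ 0.03 -0.22] 16.25
time_s: 16.5
tool_pos: [474.7, -68.1, 61.3]
tcp_rot: [-3.142, 0.0, -0.192]
force: [-0.6, 1.6, 0.0]
finger_gap: 0.466
grip_force: 0.0
amp xy [14.51  7.44] F [-0.92  1.44] 16.5
```

```bash
python3 -m handwheel '[135,0,-0.6,0,0,0,0,135,0,-1.2,-0.5,0,0,0,135,0,-1.2,-3,0,0,0,135,0,-1.2,-6,0,0,0,255,0,-1.2,-8,0,0,0]';python3 -m handwheel '[255,0,0,0,0,0,0,255,0,0,0,0,0,0,255,0,0,0,0,0,0]'; python3 q.py; python3 - <<'E'
from h import *
P=np.load("amp.npy"); s=state();w=imaging.camera_params("wrist");im=imaging.snapshot("wrist");cv2.imwrite("pics/w5.png",im[:,:,::-1])
for t in ["gain_lever","rocker"]:
    for d in imaging.look_for("wrist",t)[:1]: print(t,np.round(d["extent"]),round(d["confidence"],2))
for k in (34,20): print(proj(w,[amp2w(14,k,z,P) for z in (46,77)]))
u,v=180,140
cv2.imwrite("pics/w5c.png",cv2.resize(im[v:v+120,u:u+160,::-1],None,fx=5,fy=5,interpolation=2))
E
```

```text
time_s: 17.12
tool_pos: [477.4, -55.6, 143.0]
tcp_rot: [-3.141, -0.001, -0.191]
force: [0.3, -0.9, -0.2]
finger_gap: 0.272
grip_force: 0.0
time_s: 17.5
tool_pos: [476.5, -56.1, 140.6]
tcp_rot: [3.142, 0.001, -0.191]
force: [0.1, 0.4, 0.1]
finger_gap: 0.003
grip_force: 0.0
amp xy [14.04 19.6 ] F [0.05 0.42] 17.5
gain_lever [250. 180. 268. 229.] 0.68
rocker [344. 195. 380. 246.] 0.95
[[241.07168263 195.84931299]
 [238.4401876  209.52745666]]
[[259.67628153 195.87534772]
 [259.56709388 209.55705656]]
```

View pics/w5c.png

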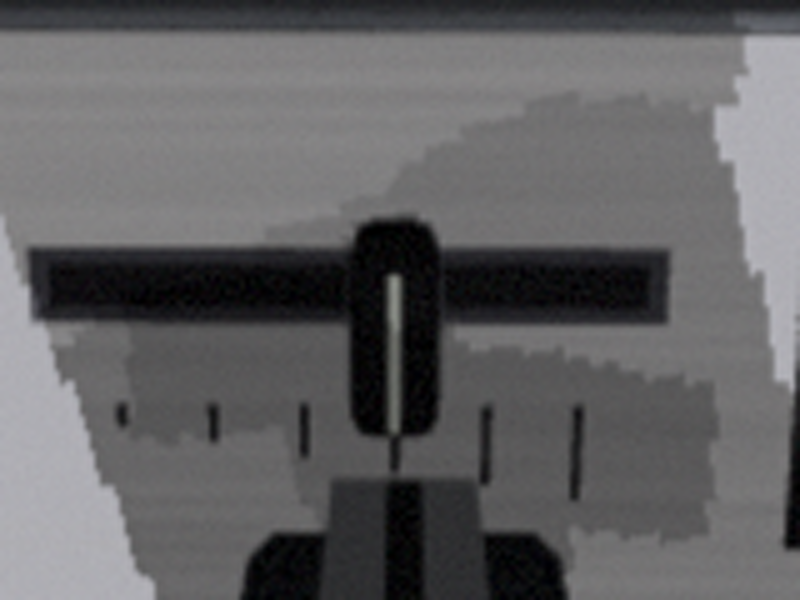

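The cap line (395) is now exactly on the fourth mark, so the lever is in the third click. Next is the rocker.

```bash
python3 -m handwheel '[255,0,3,0,0,0,0,255,0,6,1,0,0,0,255,0,7.5,3,0,0,0,255,0,7.5,5.5,0,0,0,255,0,7.5,7.3,0,0,0]';python3 -m handwheel '[255,0,0,0,0,0,0,255,0,0,0.5,0,0,0,255,0,0,0.5,0,0,0]'; python3 q.py;python3 -m handwheel '[255,0,0,0.2,0,0,0,255,0,0,0.4,0,0,0,255,0,0,0.4,0,0,0]'
```

```text
time_s: 18.27
tool_pos: [462.2, -130.0, 67.2]
tcp_rot: [-3.141, 0.001, -0.192]
force: [-0.6, -0.1, 0.4]
finger_gap: 0.001
grip_force: 0.0
time_s: 18.65
tool_pos: [462.9, -129.9, 63.6]
tcp_rot: [-3.142, -0.0, -0.192]
force: [-0.2, 0.5, 0.7]
finger_gap: 0.001
grip_force: 0.0
amp xy [ 14.81 -55.46] F [-0.24  0.44] 18.65
time_s: 19.02
tool_pos: [462.7, -129.8, 59.3]
tcp_rot: [-3.142, 0.0, -0.192]
force: [1.0, 0.5, -0.2]
finger_gap: 0.002
grip_force: 0.0
```

```bash
python3 -m handwheel '[255,0,0,0.15,0,0,0,255,0,0,0.3,0,0,0,255,0,0,0.4,0,0,0]';python3 -m handwheel '[255,0,0,0.1,0,0,0,255,0,0,0.2,0,0,0,255,0,0,0.2,0,0,0]';python3 -m handwheel '[255,0,0,0.1,0,0,0,255,0,0,0.15,0,0,0,255,0,0,0.15,0,0,0]'
```

```text
time_s: 19.4
tool_pos: [462.9, -129.9, 55.4]
tcp_rot: [-3.142, -0.0, -0.192]
force: [-0.6, -0.2, 5.5]
finger_gap: 0.003
grip_force: 2.7
time_s: 19.77
tool_pos: [462.5, -129.8, 53.2]
tcp_rot: [-3.142, 0.0, -0.192]
force: [-0.3, 0.8, -0.3]
finger_gap: 0.003
grip_force: 0.1
time_s: 20.15
tool_pos: [462.4, -129.8, 51.7]
tcp_rot: [-3.142, 0.001, -0.192]
force: [0.1, 0.0, 0.2]
finger_gap: -0.002
grip_force: 0.0
```

It tipped: the force rose to 5.5 N, then dropped to 0. I'll follow through to the stop, then retreat.

```bash
python3 -m handwheel '[255,0,0,0.1,0,0,0,255,0,0,0.2,0,0,0]';python3 -m handwheel '[255,0,0,0.1,0,0,0,255,0,0,0.1,0,0,0]'
```

```text
time_s: 20.4
tool_pos: [462.6, -129.9, 49.7]
tcp_rot: [-3.142, 0.0, -0.192]
force: [0.2, -0.2, -0.1]
finger_gap: 0.001
grip_force: 0.0
time_s: 20.65
tool_pos: [462.7, -129.9, 49.3]
tcp_rot: [3.141, -0.0, -0.192]
force: [-4.6, 1.0, 16.4]
finger_gap: 0.004
grip_force: 8.1
```

Hard stop felt at 49.3 mm, the expected "on" level. Retreating and checking.

```bash
python3 -m handwheel '[255,0,0,-2,0,0,0,255,0,0,-6,0,0,0,255,0,-3,-10,0,0,0,255,0,-6,-13,0,0,0,255,0,-6,-13,0,0,0]';python3 -m handwheel '[255,0,0,0,0,0,0,255,0,0,0,0,0,0,255,0,0,0,0,0,0]'; python3 - <<'E'
from h import *
im=imaging.snapshot("wrist")
for t in ["amp","gain_lever","rocker"]:
    for d in imaging.look_for("wrist",t)[:1]: print(t,np.round(d["extent"]),round(d["confidence"],2))
cv2.imwrite("pics/w6.png",cv2.resize(im[100:280,130:370,::-1],None,fx=3.3,fy=3.3,interpolation=2))
E
```

```text
time_s: 21.28
tool_pos: [475.7, -69.1, 181.0]
tcp_rot: [-3.141, -0.004, -0.189]
force: [-0.7, 0.1, 0.1]
finger_gap: -0.002
grip_force: 0.0
time_s: 21.65
tool_pos: [473.7, -71.5, 178.1]
tcp_rot: [3.142, 0.001, -0.192]
force: [0.9, 0.4, -0.5]
finger_gap: 0.004
grip_force: 0.0
amp [155. 129. 374. 264.] 0.97
gain_lever [234. 172. 244. 212.] 0.56
rocker [314. 184. 342. 231.] 0.85
```

View pics/w6.png

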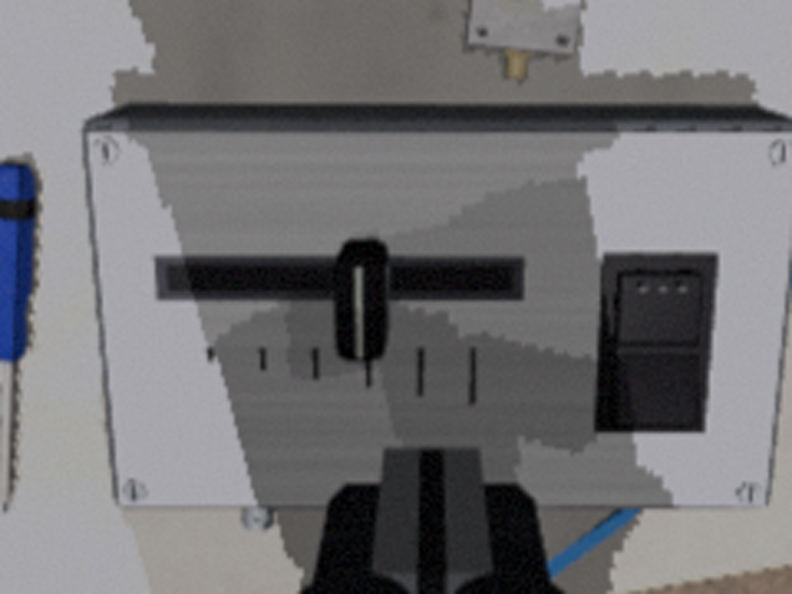

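The cap is on the fourth mark (cap at 360 with parallax, mark at 368). The rocker's rear half is down, nothing else has moved, and the hand is clear.

```bash
python3 -c "
from station import workorder
print(workorder.job_done())"
```

```text
the job is handed in; nothing more can be done
None
```

I handed the job in at about 22 s: the lever went back to its minimum stop and then up to the third click, the rocker is switched on, and the hand is clear. On the third click the lever first stuck just past the crest, so I nudged it home before pressing the rocker; the judge's result was not shown.

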